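# Glaze drawer and pump

### The job

Draw a measure of glaze into the cup in the glaze drawer: move the white screw-top pot that stands in front of the drawer out of its way and leave it standing upright on the table, then pull the drawer out gently, right to its stop, without running it into the pot. The drawer holds an open cup and a closed tin; press the head of the pump whose spout then hangs over the open cup right down to its stop and let it come back up. Press no pump that has no cup under it, leave the drawer out with the cup standing in it, and do not disturb the other things on the table.

Things in the scene. Friction and masses are not known exactly. Their poses are not given: they have to be found in the camera images.
- cabinet: Low light-wood cabinet, fixed, 200 deep (x), 400 wide (y), 110 high, one drawer. Origin: centre of its underside; its own -x points out of the drawer side, z up; the closed drawer's face is at x -100. On its top two identical white pump jars (radius 36, 116 high) are fixed at x -62, y +130 and -130; low tiles (20 high) lie between and behind them.
- drawer (a joint): How far the drawer is pulled out along the cabinet's -x, in m: 0 shut, 0.12 at its stop; 1 to 2 N of friction, stays where it is left. Its front is 396 wide, 92 high, 12 above the table. In the cabinet's frame the face goes from x -100 (shut) to -220 and the handle bar from -145 to -265: that strip must be free.
- handle (a point): Middle of the drawer's straight dark steel handle bar, 11 thick and 130 long, level, along the cabinet's y. The bar's centre line stands 45 in front of the drawer's face (39 clear behind it), 75 above the table; a post at each end joins it to the face, nothing above or below it.
- pump_left (a joint): How far the head of the left (+y of the cabinet) pump is pressed, in m: 0 up, 0.016 at its stop. A spring returns it: 3 N to start, about 8 N at the stop.
- pump_right (a joint): The same for the right (-y) pump.
- head_left (a point): Centre of the top of the left pump's round white press head, 36 across, 263 above the table when up. Press it straight down here. Its spout is part of it, 11 thick, and goes 83 towards the cabinet's -x, at the head's underside.
- head_right (a point): The same for the right (-y) pump.
- spout_left (a point): Lower tip of the left pump's spout: 45 in front of the closed drawer's face, 130 to the +y side of the cabinet's middle, about 233 above the table.
- spout_right (a point): The same for the right (-y) pump.
- cup: Small open white ceramic cup without handle, 66 across the rim, 50 high, loose on the floor of the drawer (21 above the table), under one of the two spouts once the drawer is fully out; hidden inside the cabinet while the drawer is shut. Origin: centre of its underside.
- tin: Closed round white glaze tin with a lid, 66 across, 50 high, loose in the drawer on the other side. Origin: centre of its underside.
- pot: White round screw-top pot, 56 across and 85 high, 0.15 to 0.3 kg, loose on the table in front of the drawer, in its way. Origin: centre of its underside.
- bottle: Bystander: tall grey bottle, 56 across, 170 high, loose beside the cabinet. Origin: centre of its underside.
- brushes: Bystander: white pot of brushes, 76 across, 90 high, brushes up to 196 high, loose beside the cabinet. Origin: centre of its underside.
- clay: Bystander: brown block of clay, 110 (x) by 70 (y) by 50 high, loose, to one side of the drawer's run. Origin: centre of its underside.
- bowl: Bystander: white bowl, 110 across, 50 high, loose, to the other side of the drawer's run. Origin: centre of its underside.
- paint: Bystander: little clear paint jar with a white cap, 44 across, 50 high, loose on the table between the robot and the drawer's run. Origin: centre of its underside.
- spatula: Bystander: spatula with a brown handle and a square steel blade, 140 long, lying flat (up to 25 high) on the table between the robot and the drawer's run. Origin: its middle, underneath; it lies along its own x.
Not all that is in view belongs to the job. What is shaped like the pot but red or yellow is not meant.

How it is judged:
By the outcome, as a careful person would: the job done as asked, in the order asked, and still so for the second after the job is handed in, with the robot touching nothing.
It also fails if it takes over 66 s, if anything falls off the work surface, if the arm or the gripper's body presses on something with over 40 N, if the wrist force passes 120 N, or if a joint passes its speed limit or range.

### The arm

A 6-joint arm with a two-finger parallel gripper is mounted at the origin on the work surface. World frame = base frame: x ahead of the robot, y to its left, z up, the work surface at z = 0. Lengths are in m, angles in rad, forces in N, time in s.
With the tool pointing down it reaches from about 0.35 to 0.775 m from the base axis. Payload 7.3 kg.
Tool frame: the origin (TCP) lies at the very end of the fingers, on their centre line; the grasp point (between the pads) lies 19 mm behind it; z points along the fingers, x is the direction in which the jaws open and shut, and the axes are right-handed (so a half turn about z gives the same grasp; the last joint's range is limited). The gripper opens to 92 mm and grips with 3 to 60 N. Pads are 19 mm wide; open, the fingers measure 130 mm over their backs; the gripper's body (75 mm by 190 mm) begins 47 mm behind the grasp point.
Start: joints at [-1.38, 0.342, 1.524, -0, 1.275, -0.146], TCP at [0.174, -0.496, 0.227] pointing down, gripper open.
Joint ranges: [-2.53, 2.53], [-0.77, 2.02], [0.04, 2.7], [-1, 4.14], [0.28, 2.66], [-3.11, 3.11]. Speed limits (rad/s): [2.57, 2.57, 3.14, 3.14, 3.14, 3.14].

### API

Orientations are given as [roll, pitch, yaw] about the fixed x, y, z axes, in that order (R = Rz(yaw) Ry(pitch) Rx(roll)).
In Python, from cell import robot, read_camera, nets gives the robot as it stands. The module is installed in compiled form; this text tells all that it offers.
- The arm moves only by the tool carry_out, never from a script. Its arguments are lists of equal length, an entry for each row: "translation": the shift along the tool's x, y, z in m, a list of three; "turn": the turn, a rotation vector about the tool's x, y, z in rad, a list of three; "gripper": the gripper's target within -1 to 1 (shut at 1, half-way at 0, fully open at -1). A call has 1 to 10 rows; each row shifts and turns the commanded pose from where the row before left it, along the tool's axes as they then stand; what a row does not reach is not made up. A row lasts 1/10 s, in which the tool goes at most 50 mm and 8.59 degrees, less where a joint would pass 70% of its speed; a pose out of reach is approached as far as the arm can. A call with a gripper value outside its range is refused whole. The fingers move at their own pace and stop on an object; "squeeze" is the grip in N (left out, the last holds). Time passes only in rows, so rows that do not move let the fingers close. It gives the time, the measured TCP pose, the force and the opening at its end, in the units of the state.
- robot.observe(): the state, without advancing time (a new reading comes with each control period).
- read_camera(name): name is "side" or "top" or "wrist"; returns a dict with "img" (480x640x3 uint8, red, green, blue), "fx", "fy", "cx", "cy" (pixels), "distortion" ([k1, k2, p1, p2, k3] as OpenCV has them; the pictures are not rectified), "world_from_camera" (4x4, takes a point from camera to world coordinates). Camera axes: x right, y down, z forward; pixel columns grow to the right and rows downward; lengths in m; the calibration is good to about 2 mm. A picture is of the moment at which its call begins. There is no depth.
- robot.hand_in(): hands the job in, once; it reports no verdict.
Trained networks look in a picture, given as the dict that the camera call returned (one of the last four; its "shot" number tells which), for a name from the list of things; names that differ only in an ending like _2 or _b are one class to them, and where a whole thing is asked for, a point or a joint stands for the part that bears it (a point fixed in the world has none). Each returns a list of dicts, best first, with "score" (0 to 1); they miss things now and then, are a little off and sometimes report something else, mostly with a low value. They report only what shows in the picture. A call takes as long as a camera call. They do not tell look-alikes from the thing itself.
- nets.regions_of(picture, name): "region" (480x640 bool, what is visible of it) and "pixel" ([column, row] in pixels, amid what is visible of it).
- nets.tip_of(picture, name): "pixel" ([column, row] in pixels: a listed point, or the origin of a listed thing).
The state is a dict: "time": time; "qpos": joint angles; "qvel": joint speeds; "joint_efforts": joint torques, N m; "tool_pos": TCP position; "tool_rot": TCP orientation; "contact_force": force on the tool from outside, world axes, zero at the start; "torque": the same for the moment, N m; "opening": finger opening in m.
Only numpy, scipy, OpenCV 4.12 (cv2) and the standard library are available. Lean on these libraries where they do the work, as an engineer would, in place of code of your own. Each camera call takes 0.05 s, during which the arm holds its last target. There are 200 camera calls.

## Working session

There is one attempt and no reset: what is moved stays moved. The work goes in short steps, Python scripts to look and compute and a tool call to move; the robot and the scene stay as the last step left them, time stands still between calls to the robot, and variables do not carry over. Pictures are saved under pics/ and viewed, about 8 in all and at most 12, crops included, and the job is handed in when it is done.

Besides the shell and the picture viewer there is one more tool, called after "Emit:" as name(argument=value, ...) on one line, values as JSON. carry_out: Moves the arm, as the interface text tells. Its arguments: {"type":"object","properties":{"translation":{"type":"array","items":{"type":"array","items":{"type":"number"}}},"turn":{"type":"array","items":{"type":"array","items":{"type":"number"}}},"gripper":{"type":"array","items":{"type":"number"}},"squeeze":{"type":"number"}},"required":["translation","turn","gripper"]}

```bash
mkdir -p pics; cat > h.py <<'E'
import numpy as np, cv2
from cell import robot, read_camera, nets
def KD(p):
    return np.array([[p["fx"],0,p["cx"]],[0,p["fy"],p["cy"]],[0,0,1.]]), np.array(p["distortion"],float)
def ray(p,px):
    K,D=KD(p); u=cv2.undistortPoints(np.array([[px]],float),K,D)[0,0]
    T=np.array(p["world_from_camera"]); return T[:3,3], T[:3,:3]@np.array([u[0],u[1],1.])
def at_z(p,px,z):
    o,d=ray(p,px); return o+d*(z-o[2])/d[2]
def tri(obs):
    A=np.zeros((3,3));b=np.zeros(3)
    for p,px in obs:
        o,d=ray(p,px); d=d/np.linalg.norm(d); M=np.eye(3)-np.outer(d,d); A+=M;b+=M@o
    return np.linalg.solve(A,b)
def proj(p,X):
    K,D=KD(p);T=np.linalg.inv(np.array(p["world_from_camera"]))
    r,_=cv2.Rodrigues(T[:3,:3]); return cv2.projectPoints(np.array(X,float).reshape(-1,3),r,T[:3,3],K,D)[0][:,0]
def save(p,n): cv2.imwrite("pics/"+n,p["img"][:,:,::-1])
E
python3 - <<'E'
from h import *
np.set_printoptions(precision=3,suppress=True)
P={n:read_camera(n) for n in("top","side")}
for n,p in P.items(): save(p,n+"0.png"); print(n,np.array(p["world_from_camera"])[:3].round(3).tolist())
for t in "head_left head_right spout_left spout_right handle cabinet pot bottle brushes clay bowl paint spatula".split():
    r={n:nets.tip_of(p,t)[:3] for n,p in P.items()}
    print(t,{n:[(round(d["score"],2),np.round(d["pixel"],0).tolist()) for d in v] for n,v in r.items()}, tri([(P[n],r[n][0]["pixel"]) for n in P]) if all(r.values()) else "", at_z(P["top"],r["top"][0]["pixel"],0) if r["top"] else "")
E
```

```text
top [[0.012, -0.997, 0.072, 0.427], [-1.0, -0.012, -0.002, 0.02], [0.002, -0.072, -0.997, 1.415]]
side [[-0.841, -0.268, 0.47, -0.081], [-0.541, 0.401, -0.739, 0.972], [0.01, -0.876, -0.482, 0.812]]
head_left {'top': [(0.74, [226.0, 172.0]), (0.62, [279.0, 175.0])], 'side': [(0.81, [249.0, 208.0])]} [0.624 0.163 0.314] [0.712 0.225 0.   ]
head_right {'top': [(0.95, [406.0, 193.0])], 'side': [(0.81, [326.0, 175.0]), (0.41, [285.0, 233.0])]} [ 0.62  -0.175  0.265] [ 0.663 -0.221  0.   ]
spout_left {'top': [(0.85, [278.0, 220.0])], 'side': [(0.9, [284.0, 234.0])]} [0.565 0.083 0.23 ] [0.591 0.095 0.   ]
spout_right {'top': [(0.9, [400.0, 232.0])], 'side': [(0.75, [350.0, 193.0]), (0.42, [410.0, 302.0])]} [ 0.544 -0.167  0.239] [ 0.566 -0.206  0.   ]
handle {'top': [(0.71, [335.0, 236.0])], 'side': [(0.74, [319.0, 268.0]), (0.38, [368.0, 334.0])]} [ 0.549 -0.04   0.09 ] [ 0.555 -0.045  0.   ]
cabinet {'top': [(0.8, [339.0, 178.0]), (0.21, [405.0, 193.0])], 'side': [(0.58, [270.0, 276.0])]} [ 0.701 -0.052  0.007] [ 0.698 -0.055  0.   ]
pot {'top': [(0.81, [210.0, 316.0]), (0.79, [311.0, 2
[... 307 characters left out ...]
p': [(0.96, [449.0, 206.0]), (0.18, [377.0, 324.0])], 'side': [(0.83, [346.0, 246.0])]} [ 0.638 -0.329 -0.011] [ 0.634 -0.328  0.   ]
clay {'top': [(0.74, [376.0, 320.0]), (0.65, [221.0, 233.0]), (0.46, [276.0, 218.0])], 'side': [(0.57, [246.0, 360.0])]} [ 0.49  -0.002 -0.07 ] [ 0.35  -0.148  0.   ]
bowl {'top': [(0.84, [451.0, 260.0])], 'side': [(0.57, [390.0, 254.0]), (0.55, [322.0, 272.0])]} [ 0.5   -0.331  0.004] [ 0.499 -0.332  0.   ]
paint {'top': [(0.52, [313.0, 307.0])], 'side': [(0.74, [371.0, 331.0])]} [0.381 0.006 0.002] [0.38  0.005 0.   ]
spatula {'top': [(0.76, [377.0, 321.0]), (0.31, [279.0, 220.0])], 'side': [(0.66, [410.0, 303.0])]} [ 0.353 -0.148  0.001] [ 0.35 -0.15  0.  ]
```

View pics/top0.png

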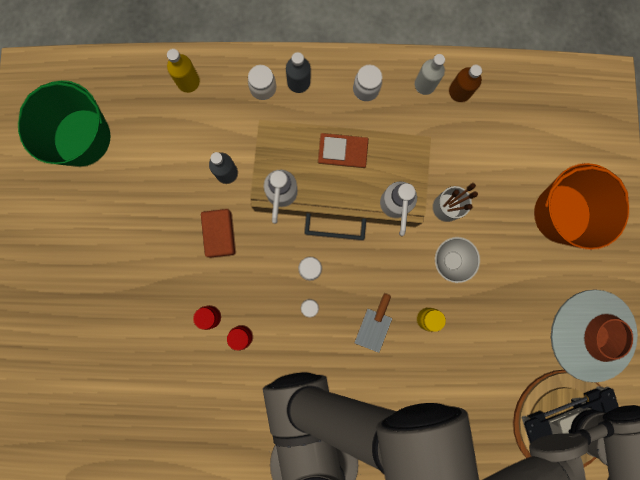

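View pics/side0.png

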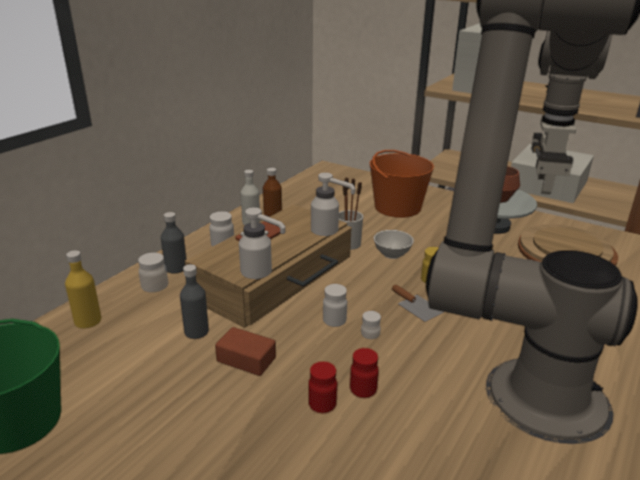

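The white screw-top candidates in the top view are:
- (311,267), in front of the drawer.
- (262,82) and (368,82), behind the cabinet.
- Red at (206,317) and (238,338), and yellow at (432,320), none of which are meant.
- The small capped paint jar at (310,308).

The one meant is (311,267), at side (335,305): white, pot-sized and directly in the drawer's run. Next I'll fit the cabinet pose and confirm the pot in a crop.

```bash
python3 - <<'E'
from h import *
from scipy.optimize import least_squares
np.set_printoptions(precision=4,suppress=True)
P={n:read_camera(n) for n in("top","side")}
L={"head_left":(-.062,.13,.263),"head_right":(-.062,-.13,.263),"spout_left":(-.145,.13,.233),"spout_right":(-.145,-.13,.233),"handle":(-.145,0,.075)}
def W(v,X): 
    c,s=np.cos(v[2]),np.sin(v[2]); return np.array([v[0]+c*X[0]-s*X[1],v[1]+s*X[0]+c*X[1],X[2]])
v0=np.array([.70,-.05,-.07]); obs=[]
for t,X in L.items():
    for n,p in P.items():
        q=proj(p,W(v0,X))[0]
        c=[d["pixel"] for d in nets.tip_of(p,t) if np.linalg.norm(d["pixel"]-q)<25]
        if c: obs.append((t,n,X,np.array(c[0])))
f=lambda v:np.concatenate([proj(P[n],W(v,X))[0]-px for t,n,X,px in obs])
r=least_squares(f,v0,loss="soft_l1",f_scale=2)
print("cab",r.x); 
for o,e in zip(obs,f(r.x).reshape(-1,2)): print(o[0],o[1],o[3].round(0),e.round(1))
for t,X in L.items(): print(t,W(r.x,X))
print("handle out",W(r.x,(-.265,0,.075)))
for k in P:
  for d in nets.regions_of(P[k],"pot"): print(k,"pot reg",round(d["score"],2),np.round(d["pixel"]),d["region"].sum())
reg=lambda k,q:min(nets.tip_of(P[k],"pot"),key=lambda d:np.linalg.norm(np.array(d["pixel"])-q))["pixel"]
a,b=reg("top",(311,267)),reg("side",(336,318)); print("pot",a,b,tri([(P["top"],a),(P["side"],b)]),at_z(P["top"],a,0),"lid",at_z(P["top"],(311,268),.085))
im=np.hstack([cv2.resize(P["top"]["img"][230:330,260:360],(400,400),interpolation=3),cv2.resize(P["side"]["img"][260:360,290:390],(400,400),interpolation=3)])
save({"img":im},"crop1.png")
E
```

```text
cab [ 0.6992 -0.0559 -0.0914]
head_left top [280. 177.] [-0.4 -0.1]
head_right top [408. 192.] [ 0.4 -1.9]
head_right side [322. 174.] [3.  0.5]
spout_left top [279. 218.] [-3.1  0.9]
spout_left side [284. 232.] [-1.6  1.2]
spout_right top [402. 234.] [-0.  -1.3]
spout_right side [349. 194.] [3.  0.2]
handle top [334. 236.] [ 1.5 -2.6]
handle side [316. 271.] [2.6 0.7]
head_left [0.6493 0.0793 0.263 ]
head_right [ 0.6256 -0.1797  0.263 ]
spout_left [0.5667 0.0868 0.233 ]
spout_right [ 0.5429 -0.1721  0.233 ]
handle [ 0.5548 -0.0426  0.075 ]
handle out [ 0.4353 -0.0317  0.075 ]
top pot reg 0.86 [204. 317.] 540
top pot reg 0.75 [430. 321.] 559
top pot reg 0.65 [236. 334.] 490
side pot reg 0.91 [322. 387.] 1316
side pot reg 0.9 [364. 372.] 1238
side pot reg 0.66 [332. 307.] 889
side pot reg 0.58 [426. 260.] 240
pot [312.3, 265.8] [336.0, 318.6] [ 0.478   0.0076 -0.0007] [0.4811 0.0093 0.    ] lid [0.4728 0.0129 0.085 ]
```

View pics/crop1.png

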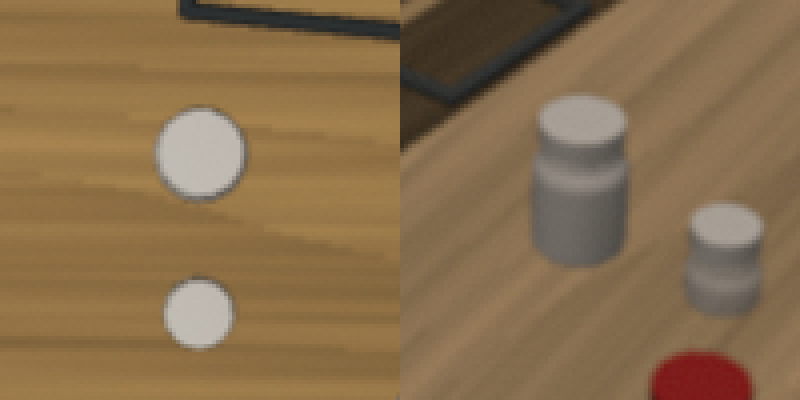

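The crop confirms the white screw-top pot next to the handle, with its lid centre at top pixel (310,268). The capped jar in front of it is the paint.

```bash
cat >> h.py <<'E'
from scipy.spatial.transform import Rotation as R
def state():
    s=robot.observe(); return s
def plan(pos,yaw=None):
    "shift/turn in tool axes to a tool-down pose"
    s=robot.observe(); Rm=R.from_euler("xyz",s["tool_rot"])
    print("t",round(s["time"],2),"pos",np.round(s["tool_pos"],4),"rot",np.round(s["tool_rot"],3),"q",np.round(s["qpos"],2),"F",np.round(s["contact_force"],1),"open",round(s["opening"],4))
    if yaw is not None:
        for y in (yaw,yaw+np.pi):
            G=R.from_euler("xyz",[np.pi,0,y]); print(" turn(tool)",(Rm.inv()*G).as_rotvec().round(4), "shift after turn",G.inv().apply(np.array(pos)-s["tool_pos"]).round(4))
    print(" shift now",Rm.inv().apply(np.array(pos)-s["tool_pos"]).round(4))
E
python3 -c "
from h import *
plan([.474,.012,.2],np.pi/2-.0914)"
```

```text
t 2.2 pos [ 0.1735 -0.4955  0.2267] rot [ 3.142 -0.    -1.234] q [-1.38  0.34  1.52 -0.    1.28 -0.15] F [ 0.3 -0.1 -0.5] open 0.0919
 turn(tool) [ 2.0000e-04 -0.0000e+00 -2.7134e+00] shift after turn [0.5328 0.2529 0.0267]
 turn(tool) [-0.000e+00 -1.000e-04  4.282e-01] shift after turn [-0.5328 -0.2529  0.0267]
 shift now [-0.3797 -0.4513  0.0267]
```

Emit:
carry_out(translation=[[0, 0, 0], [0, 0, 0], [0, 0, 0], [-0.038, -0.018, 0], [-0.038, -0.018, 0], [-0.038, -0.018, 0], [-0.038, -0.018, 0], [-0.038, -0.018, 0], [-0.038, -0.018, 0], [-0.038, -0.018, 0]], turn=[[0, 0, 0.143], [0, 0, 0.143], [0, 0, 0.142], [0, 0, 0], [0, 0, 0], [0, 0, 0], [0, 0, 0], [0, 0, 0], [0, 0, 0], [0, 0, 0]], gripper=[-1, -1, -1, -1, -1, -1, -1, -1, -1, -1])

```text
time: 3.2
tool_pos: [0.3238, -0.2406, 0.2269]
tool_rot: [-3.141, -0.0, -1.662]
contact_force: [1.0, -0.6, 0.0]
opening: 0.0917
```

Emit:
carry_out(translation=[[-0.038, -0.018, 0], [-0.038, -0.018, 0], [-0.038, -0.018, 0], [-0.038, -0.018, 0], [-0.038, -0.018, 0], [-0.038, -0.018, 0], [-0.038, -0.018, 0], [0, 0, 0], [0, 0, 0]], turn=[[0, 0, 0], [0, 0, 0], [0, 0, 0], [0, 0, 0], [0, 0, 0], [0, 0, 0], [0, 0, 0], [0, 0, 0], [0, 0, 0]], gripper=[-1, -1, -1, -1, -1, -1, -1, -1, -1])

```text
time: 4.1
tool_pos: [0.4728, 0.0119, 0.2264]
tool_rot: [3.141, -0.0, -1.66]
contact_force: [0.5, -0.4, -0.7]
opening: 0.0918
```

```bash
python3 -c "
from h import *
plan([.474,.012,.031],np.pi/2-.0914)
p=read_camera('wrist'); save(p,'w1.png'); print(proj(p,[[.474,.012,.085],[.474,.012,0],[.5548,-.0426,.075]]).round(0).tolist())
for d in nets.tip_of(p,'pot')[:3]: print(d['score'],d['pixel'],at_z(p,d['pixel'],0))
for d in nets.regions_of(p,'pot')[:3]: print(d['score'],d['pixel'])
for d in nets.tip_of(p,'handle')[:2]: print(d['score'],d['pixel'],at_z(p,d['pixel'],.075))
"
```

```text
t 4.1 pos [0.4728 0.0119 0.2264] rot [ 3.141 -0.    -1.66 ] q [-0.14  0.25  1.66 -0.    1.24  1.52] F [ 0.5 -0.4 -0.7] open 0.0918
 turn(tool) [ 7.000e-04  1.100e-03 -3.139e+00] shift after turn [0.0002 0.0012 0.1954]
 turn(tool) [ 0.0007 -0.0005  0.0026] shift after turn [-0.0002 -0.0012  0.1954]
 shift now [-0.0002 -0.0013  0.1954]
[[317.0, 229.0], [317.0, 210.0], [372.0, 130.0]]
0.79 [553.5, 284.2] [ 0.35606156 -0.2702755   0.        ]
0.91 [200.1, 387.3]
0.79 [564.5, 287.2]
0.61 [312.3, 223.3]
0.87 [366.2, 135.6] [ 0.55080945 -0.0372003   0.075     ]
```

View pics/w1.png

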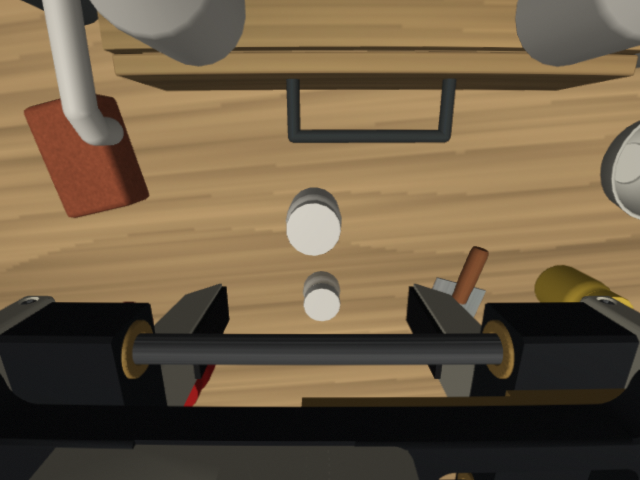

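The wrist view shows the pot lid at (314,229), almost on the prediction, and the handle bar from (294,137) to (447,137), parallel to the jaws. I'll descend and grip.

Emit:
carry_out(translation=[[-0.003, 0, 0.03], [0, 0, 0.04], [0, 0, 0.04], [0, 0, 0.04], [0, 0, 0.03], [0, 0, 0.015], [0, 0, 0], [0, 0, 0]], turn=[[0, 0, 0], [0, 0, 0], [0, 0, 0], [0, 0, 0], [0, 0, 0], [0, 0, 0], [0, 0, 0], [0, 0, 0]], gripper=[-1, -1, -1, -1, -1, -1, -1, -1])

```text
time: 5.1
tool_pos: [0.4734, 0.0135, 0.0322]
tool_rot: [-3.141, -0.0, -1.663]
contact_force: [0.3, 0.3, 0.3]
opening: 0.0913
```

Emit:
carry_out(translation=[[0, 0, 0], [0, 0, 0], [0, 0, 0], [0, 0, 0], [0, 0, 0], [0, 0, 0], [0, 0, 0], [0, 0, 0]], turn=[[0, 0, 0], [0, 0, 0], [0, 0, 0], [0, 0, 0], [0, 0, 0], [0, 0, 0], [0, 0, 0], [0, 0, 0]], gripper=[1, 1, 1, 1, 1, 1, 1, 1], squeeze=20)

```text
time: 5.9
tool_pos: [0.4734, 0.0144, 0.032]
tool_rot: [-3.141, 0.0, -1.662]
contact_force: [-1.3, 1.4, 5.0]
opening: 0.0551
```

Emit:
carry_out(translation=[[0, 0, -0.01], [0, 0, -0.03], [0, 0, -0.04], [0, 0, -0.04], [0, 0, 0]], turn=[[0, 0, 0], [0, 0, 0], [0, 0, 0], [0, 0, 0], [0, 0, 0]], gripper=[1, 1, 1, 1, 1])

```text
time: 6.4
tool_pos: [0.4761, 0.0139, 0.1568]
tool_rot: [-3.132, -0.001, -1.662]
contact_force: [0.2, -0.5, -1.1]
opening: 0.0551
```

Emit:
carry_out(translation=[[-0.035, 0.0085, 0], [-0.035, 0.0085, 0], [-0.035, 0.0085, 0], [-0.035, 0.0085, 0], [-0.035, 0.0085, 0], [-0.035, 0.0085, 0], [-0.035, 0.0085, 0], [-0.035, 0.0085, 0], [-0.035, 0.0085, 0], [-0.035, 0.0085, 0]], turn=[[0, 0, 0], [0, 0, 0], [0, 0, 0], [0, 0, 0], [0, 0, 0], [0, 0, 0], [0, 0, 0], [0, 0, 0], [0, 0, 0], [0, 0, 0]], gripper=[1, 1, 1, 1, 1, 1, 1, 1, 1, 1])

```text
time: 7.4
tool_pos: [0.4195, 0.3715, 0.1506]
tool_rot: [3.14, -0.002, -1.662]
contact_force: [-0.0, -0.0, -1.2]
opening: 0.0555
```

Emit:
carry_out(translation=[[0, 0, 0], [0, 0, 0.03], [0, 0, 0.04], [0, 0, 0.03], [0, 0, 0.01], [0, 0, 0.005], [0, 0, 0], [0, 0, 0]], turn=[[0, 0, 0], [0, 0, 0], [0, 0, 0], [0, 0, 0], [0, 0, 0], [0, 0, 0], [0, 0, 0], [0, 0, 0]], gripper=[1, 1, 1, 1, 1, 1, 1, 1])

```text
time: 8.2
tool_pos: [0.4213, 0.371, 0.038]
tool_rot: [-3.14, 0.001, -1.662]
contact_force: [-0.1, -0.1, -1.3]
opening: 0.0553
```

Emit:
carry_out(translation=[[0, 0, 0.003], [0, 0, 0.002], [0, 0, 0.001], [0, 0, 0]], turn=[[0, 0, 0], [0, 0, 0], [0, 0, 0], [0, 0, 0]], gripper=[1, 1, 1, 1])

```text
time: 8.6
tool_pos: [0.4208, 0.3708, 0.032]
tool_rot: [-3.14, 0.001, -1.662]
contact_force: [-2.4, -1.0, 6.1]
opening: 0.0555
```

Emit:
carry_out(translation=[[0, 0, 0], [0, 0, 0], [0, 0, 0], [0, 0, 0], [0, 0, -0.02], [0, 0, -0.05], [0, 0, -0.05], [0, 0, -0.04], [0, 0, 0]], turn=[[0, 0, 0], [0, 0, 0], [0, 0, 0], [0, 0, 0], [0, 0, 0], [0, 0, 0], [0, 0, 0], [0, 0, 0], [0, 0, 0]], gripper=[-0.6, -1, -1, -1, -1, -1, -1, -1, -1])

```text
time: 9.5
tool_pos: [0.423, 0.3724, 0.1969]
tool_rot: [-3.132, 0.007, -1.662]
contact_force: [1.1, -0.5, -0.3]
opening: 0.0919
```

```bash
python3 -c "
from h import *
plan([.551,-.041,.192],-.0914)
p=read_camera('side');
for d in nets.tip_of(p,'pot')[:5]: print(d['score'],d['pixel'],at_z(p,d['pixel'],0))
p=read_camera('top'); save({'img':cv2.resize(p['img'][120:380,80:500],(800,495))},'t2.png');
for d in nets.tip_of(p,'pot')[:5]: print(d['score'],d['pixel'],at_z(p,d['pixel'],0))
p=read_camera('wrist'); print(np.array(p['world_from_camera'])[:3,3])
"
```

```text
t 9.5 pos [0.423  0.3724 0.1969] rot [-3.132  0.007 -1.662] q [ 0.59  0.43  1.47 -0.    1.23  2.25] F [ 1.1 -0.5 -0.3] open 0.0919
 turn(tool) [-1.3100e-02 -1.5000e-03 -1.5704e+00] shift after turn [0.1652 0.4    0.0049]
 turn(tool) [-1.5000e-03  1.3100e-02  1.5712e+00] shift after turn [-0.1652 -0.4     0.0049]
 shift now [ 0.4001 -0.165   0.0035]
0.79 [431.0, 276.4] [ 0.36279853 -0.28987036  0.        ]
0.72 [364.1, 387.1] [0.3097575 0.1722933 0.       ]
0.67 [319.4, 403.6] [0.3597378  0.25947996 0.        ]
0.64 [257.4, 426.9] [4.22999465e-01 3.71205700e-01 1.11022302e-16]
0.34 [409.2, 303.0] [ 0.35874376 -0.1463476   0.        ]
0.94 [209.9, 314.7] [0.35870692 0.25725138 0.        ]
0.62 [165.8, 288.5] [0.42067882 0.36762337 0.        ]
0.61 [426.0, 317.8] [ 0.35706277 -0.26969633  0.        ]
[0.49963378 0.36316343 0.34641432]
```

The pot stands at about (0.42, 0.37) in both cameras. Next I'll approach the handle, keeping clear of the spouts.

Emit:
carry_out(translation=[[0.043, -0.0036, 0], [0.043, -0.0036, 0], [0.043, -0.0036, 0], [0.043, -0.0036, 0], [0.043, -0.0036, 0], [0.043, -0.0036, 0], [0.043, -0.0036, 0], [0.043, -0.0036, 0], [0.043, -0.0036, 0], [0.043, -0.0036, 0]], turn=[[0, 0, 0], [0, 0, 0], [0, 0, 0], [0, 0, 0], [0, 0, 0], [0, 0, 0], [0, 0, 0], [0, 0, 0], [0, 0, 0], [0, 0, 0]], gripper=[-0.5, 0, 0.35, 0.35, 0.35, 0.35, 0.35, 0.35, 0.35, 0.35])

```text
time: 10.75
tool_pos: [0.4161, -0.0624, 0.1896]
tool_rot: [3.139, 0.001, -1.662]
contact_force: [0.6, 0.0, 0.7]
opening: 0.0304
```

Emit:
carry_out(translation=[[0, 0, 0], [0, 0, 0], [0, 0, 0], [0, 0, 0], [0, 0, 0], [0, 0, 0], [0, 0, 0], [0, 0, 0], [0, 0, 0], [0, 0, 0]], turn=[[0, 0, -0.143], [0, 0, -0.143], [0, 0, -0.143], [0, 0, -0.143], [0, 0, -0.143], [0, 0, -0.143], [0, 0, -0.143], [0, 0, -0.143], [0, 0, -0.143], [0, 0, -0.143]], gripper=[0.35, 0.35, 0.35, 0.35, 0.35, 0.35, 0.35, 0.35, 0.35, 0.35])

```text
time: 11.75
tool_pos: [0.4164, -0.0607, 0.1894]
tool_rot: [-3.141, 0.003, -0.226]
contact_force: [-0.7, -0.1, -0.6]
opening: 0.0298
```

Emit:
carry_out(translation=[[0, 0, 0], [0, 0, 0], [0, 0, 0]], turn=[[0, 0, -0.14], [0, 0, 0], [0, 0, 0]], gripper=[0.35, 0.35, 0.35])

```text
time: 12.05
tool_pos: [0.4167, -0.0608, 0.1899]
tool_rot: [-3.141, 0.002, -0.096]
contact_force: [0.2, 1.2, -0.1]
opening: 0.0301
```

```bash
python3 -c "
from h import *
plan([.549,-.061,.192],-.0914)
o=read_camera('top')
p=read_camera('wrist'); save(p,'w2.png'); print(np.array(p['world_from_camera'])[:3,3])
for q in (p,o):
  d=nets.tip_of(q,'handle')
  if d: print(d[0]['score'],d[0]['pixel'],at_z(q,d[0]['pixel'],.075))
"
```

```text
t 12.05 pos [ 0.4167 -0.0608  0.1899] rot [-3.141e+00  2.000e-03 -9.600e-02] q [-0.33  0.19  1.84 -0.    1.11 -0.23] F [ 0.2  1.2 -0.1] open 0.0301
 turn(tool) [-0.0003  0.0018 -0.0044] shift after turn [ 0.1318 -0.0119 -0.0021]
 turn(tool) [2.8000e-03 5.0000e-04 3.1372e+00] shift after turn [-0.1318  0.0119 -0.0021]
 shift now [ 0.1317 -0.0124 -0.0023]
[0.42415621 0.01934182 0.34745312]
0.92 [332.7, 234.4] [ 0.55151348 -0.03650825  0.075     ]
```

View pics/w2.png

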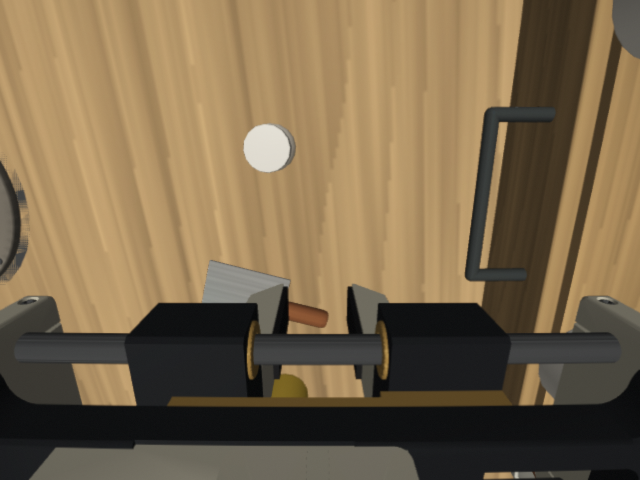

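```bash
python3 -c "
from h import *
p=read_camera('wrist')
a,b=at_z(p,(491,115),.075),at_z(p,(471,274),.075)
m=(a+b)/2;d=a-b;print(a,b,m,np.linalg.norm(d),-np.arctan2(d[0],d[1]))
"
```

```text
[0.55580425 0.02462443 0.075     ] [ 0.54523284 -0.10375674  0.075     ] [ 0.55051854 -0.03956615  0.075     ] 0.12881567678874856 -0.08215863035470779
```

The wrist view gives the handle middle at (0.5505, -0.040) and the bar yaw at about -0.085, which agrees with the fit. I'll move in over the bar and check before descending.

Emit:
carry_out(translation=[[0.033, -0.003, 0], [0.033, -0.003, 0], [0.033, -0.003, 0], [0.033, -0.003, 0], [0, 0, 0.03], [0, 0, 0.02], [0, 0, 0], [0, 0, 0]], turn=[[0, 0, 0], [0, 0, 0], [0, 0, 0], [0, 0, 0], [0, 0, 0], [0, 0, 0], [0, 0, 0], [0, 0, 0]], gripper=[0.35, 0.35, 0.35, 0.35, 0.35, 0.35, 0.35, 0.35])

```text
time: 13.1
tool_pos: [0.5497, -0.0611, 0.141]
tool_rot: [3.142, 0.0, -0.092]
contact_force: [0.6, -0.2, -0.2]
opening: 0.0298
```

```bash
python3 -c "
from h import *
plan([.5488,-.060,.061],-.0914)
p=read_camera('wrist'); save(p,'w3.png')
s=robot.observe(); print(proj(p,[s['tool_pos'],[.5505,-.04,.075]]).round(0))
"
```

```text
t 13.1 pos [ 0.5497 -0.0611  0.141 ] rot [ 3.142  0.    -0.092] q [-0.25  0.47  1.57 -0.    1.1  -0.16] F [ 0.6 -0.2 -0.2] open 0.0298
 turn(tool) [ 0.0001  0.0003 -0.0011] shift after turn [-0.001 -0.001  0.08 ]
 turn(tool) [ 5.0000e-04 -1.0000e-04  3.1405e+00] shift after turn [0.001 0.001 0.08 ]
 shift now [-0.001 -0.001  0.08 ]
[[320. 305.]
 [317. 231.]]
```

View pics/w3.png

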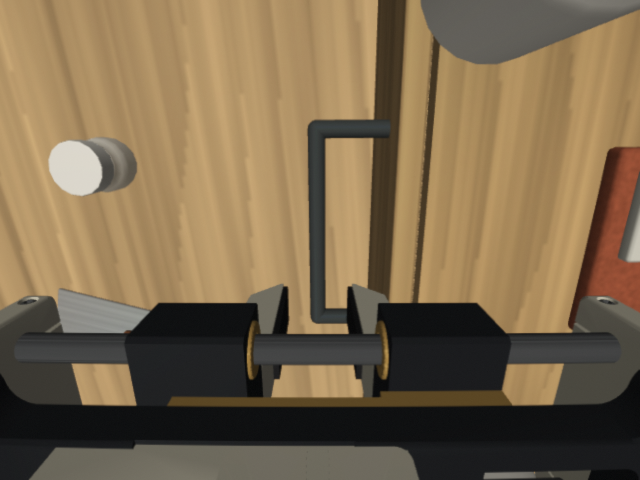

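The bar (column 317) sits centred between the fingers (288–350). I'll descend and close.

Emit:
carry_out(translation=[[-0.001, 0, 0.02], [0, 0, 0.02], [0, 0, 0.02], [0, 0, 0.015], [0, 0, 0.005], [0, 0, 0], [0, 0, 0]], turn=[[0, 0, 0], [0, 0, 0], [0, 0, 0], [0, 0, 0], [0, 0, 0], [0, 0, 0], [0, 0, 0]], gripper=[0.35, 0.35, 0.35, 0.35, 0.35, 0.35, 0.35])

```text
time: 13.85
tool_pos: [0.5495, -0.0612, 0.062]
tool_rot: [3.141, -0.002, -0.092]
contact_force: [0.1, 0.4, 0.8]
opening: 0.0298
```

Emit:
carry_out(translation=[[0, 0, 0], [0, 0, 0], [0, 0, 0], [0, 0, 0], [0, 0, 0], [0, 0, 0]], turn=[[0, 0, 0], [0, 0, 0], [0, 0, 0], [0, 0, 0], [0, 0, 0], [0, 0, 0]], gripper=[0.6, 0.8, 1, 1, 1, 1], squeeze=15)

```text
time: 14.45
tool_pos: [0.549, -0.0611, 0.0612]
tool_rot: [3.141, -0.001, -0.092]
contact_force: [0.2, -0.2, 4.6]
opening: 0.0101
```

Emit:
carry_out(translation=[[-0.001, 0, 0], [-0.002, 0, 0], [-0.003, 0, 0], [-0.004, 0, 0], [-0.005, 0, 0], [-0.005, 0, 0], [-0.005, 0, 0], [-0.005, 0, 0], [-0.005, 0, 0], [-0.005, 0, 0]], turn=[[0, 0, 0], [0, 0, 0], [0, 0, 0], [0, 0, 0], [0, 0, 0], [0, 0, 0], [0, 0, 0], [0, 0, 0], [0, 0, 0], [0, 0, 0]], gripper=[1, 1, 1, 1, 1, 1, 1, 1, 1, 1])

```text
time: 15.45
tool_pos: [0.5093, -0.0577, 0.0612]
tool_rot: [3.141, -0.002, -0.092]
contact_force: [2.3, -0.9, 6.7]
opening: 0.0102
```

Emit:
carry_out(translation=[[-0.005, 0, 0], [-0.005, 0, 0], [-0.005, 0, 0], [-0.005, 0, 0], [-0.005, 0, 0], [-0.005, 0, 0], [-0.005, 0, 0], [-0.005, 0, 0], [-0.005, 0, 0], [-0.005, 0, 0]], turn=[[0, 0, 0], [0, 0, 0], [0, 0, 0], [0, 0, 0], [0, 0, 0], [0, 0, 0], [0, 0, 0], [0, 0, 0], [0, 0, 0], [0, 0, 0]], gripper=[1, 1, 1, 1, 1, 1, 1, 1, 1, 1])

```text
time: 16.45
tool_pos: [0.4596, -0.0534, 0.0612]
tool_rot: [3.14, -0.002, -0.092]
contact_force: [1.6, -3.1, 5.3]
opening: 0.0104
```

Emit:
carry_out(translation=[[-0.005, 0, 0], [-0.005, 0, 0], [-0.004, 0, 0], [-0.004, 0, 0], [-0.003, 0, 0], [-0.002, 0, 0], [-0.002, 0, 0], [-0.001, 0, 0], [-0.001, 0, 0], [-0.001, 0, 0]], turn=[[0, 0, 0], [0, 0, 0], [0, 0, 0], [0, 0, 0], [0, 0, 0], [0, 0, 0], [0, 0, 0], [0, 0, 0], [0, 0, 0], [0, 0, 0]], gripper=[1, 1, 1, 1, 1, 1, 1, 1, 1, 1])

```text
time: 17.45
tool_pos: [0.4319, -0.051, 0.0612]
tool_rot: [3.14, -0.002, -0.092]
contact_force: [1.1, -3.4, 5.5]
opening: 0.0102
```

Emit:
carry_out(translation=[[-0.001, 0, 0], [-0.001, 0, 0], [-0.001, 0, 0]], turn=[[0, 0, 0], [0, 0, 0], [0, 0, 0]], gripper=[1, 1, 1])

```text
time: 17.75
tool_pos: [0.4315, -0.051, 0.0613]
tool_rot: [3.14, -0.008, -0.092]
contact_force: [11.7, -3.0, -5.7]
opening: 0.0103
```

Emit:
carry_out(translation=[[-0.001, 0, 0], [0, 0, 0]], turn=[[0, 0, 0], [0, 0, 0]], gripper=[1, 1])

```text
time: 17.95
tool_pos: [0.4315, -0.051, 0.0613]
tool_rot: [3.14, -0.01, -0.093]
contact_force: [13.9, -2.3, -6.8]
opening: 0.0104
```

The force rose from 1 to 14 N with no further travel, so the drawer is at its stop. I'll ease off, open and rise straight up.

Emit:
carry_out(translation=[[0.002, 0, 0], [0.001, 0, 0], [0, 0, 0], [0, 0, 0], [0, 0, 0], [0, 0, 0]], turn=[[0, 0, 0], [0, 0, 0], [0, 0, 0], [0, 0, 0], [0, 0, 0], [0, 0, 0]], gripper=[1, 1, 0.7, 0.35, 0.35, 0.35])

```text
time: 18.55
tool_pos: [0.4295, -0.0498, 0.0604]
tool_rot: [-3.141, 0.002, -0.092]
contact_force: [-0.2, 0.1, -0.1]
opening: 0.0288
```

Emit:
carry_out(translation=[[0, 0, -0.01], [0, 0, -0.03], [0, 0, -0.04], [0, 0, -0.05], [0, 0, -0.05], [0, 0, -0.05], [0, 0, -0.05], [0, 0, -0.02], [0, 0, 0], [0, 0, 0]], turn=[[0, 0, 0], [0, 0, 0], [0, 0, 0], [0, 0, 0], [0, 0, 0], [0, 0, 0], [0, 0, 0], [0, 0, 0], [0, 0, 0], [0, 0, 0]], gripper=[0.35, 0.35, 0.35, 0.35, 0.35, 0.35, 0.35, 0.35, 0.35, 0.35])

```text
time: 19.55
tool_pos: [0.4296, -0.0498, 0.3605]
tool_rot: [-3.142, 0.0, -0.092]
contact_force: [-0.3, -0.7, -0.0]
opening: 0.0299
```

```bash
python3 -c "
from h import *
np.set_printoptions(precision=4,suppress=True)
plan([.5,-.05,.36],-.0914)
T,S=read_camera('top'),read_camera('side')
for t,z in (('cup',.021),('tin',.021),('handle',.075),('pot',0)):
  for n,p in (('top',T),('side',S)):
    print(t,n,[(round(d['score'],2),np.round(d['pixel']),at_z(p,d['pixel'],z)) for d in nets.tip_of(p,t)[:3]])
a=cv2.resize(T['img'][140:320,220:460],(800,600),interpolation=3)[:, :]
b=cv2.resize(S['img'][150:390,180:420],(600,600),interpolation=3)
save({'img':cv2.resize(np.hstack([a,b]),(800,343))},'d4.png')
"
```

```text
t 19.55 pos [ 0.4296 -0.0498  0.3605] rot [-3.142  0.    -0.092] q [-0.29  0.09  1.48 -0.    1.57 -0.2 ] F [-0.3 -0.7 -0. ] open 0.0299
 turn(tool) [-0.      0.0002 -0.0006] shift after turn [ 0.0701 -0.0063  0.0005]
 turn(tool) [0.0004 0.     3.141 ] shift after turn [-0.0701  0.0063  0.0005]
 shift now [ 0.0701 -0.0063  0.0005]
cup top [(0.93, array([281., 230.]), array([0.5664, 0.0869, 0.021 ]))]
cup side [(0.88, array([288., 313.]), array([0.5629, 0.0754, 0.021 ]))]
tin top [(0.83, array([389., 246.]), array([ 0.5296, -0.1741,  0.021 ]))]
tin side [(0.71, array([353., 266.]), array([ 0.5444, -0.1932,  0.021 ]))]
handle top [(0.61, array([452., 260.]), array([ 0.4957, -0.3167,  0.075 ]))]
handle side [(0.85, array([361., 286.]), array([ 0.4405, -0.0431,  0.075 ]))]
pot top [(0.97, array([240., 334.]), array([0.3127, 0.1819, 0.    ])), (0.66, array([428., 318.]), array([ 0.3563, -0.2737,  0.    ])), (0.66, array([210., 316.]), array([0.3546, 0.2579, 0.    ]))]
pot side [(0.87, array([430., 277.]), array([ 0.3657, -0.2868,  0.    ])), (0.85, array([362., 385.]), array([0.3168, 0.1698, 0.    ])), (0.83, array([261., 426.]), array([0.4176, 0.3665, 0.    ]))]
```

View pics/d4.png

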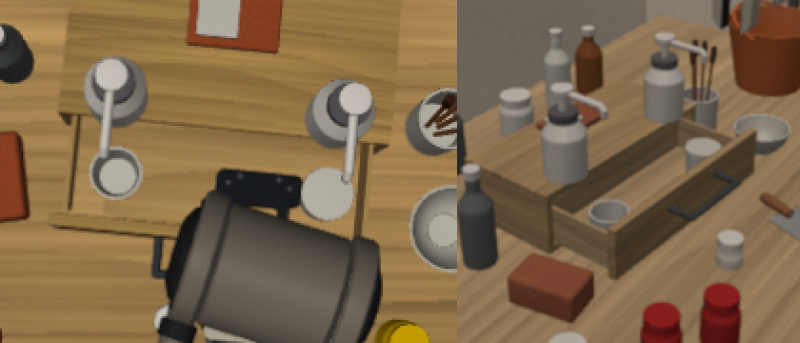

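The open cup, under the left (+y) spout, shows at crop (117,175), with the closed tin under the right spout at (327,193). So I press the left pump, after refining its head position.

```bash
python3 -c "
from h import *
np.set_printoptions(precision=4,suppress=True)
T,S,Wr=read_camera('top'),read_camera('side'),read_camera('wrist')
print('manual top',at_z(T,(278.8,178.3),.263))
for n,p in (('top',T),('side',S),('wrist',Wr)):
  print(n,[(round(d['score'],2),np.round(d['pixel']),at_z(p,d['pixel'],.263)) for d in nets.tip_of(p,'head_left')[:3]])
plan([.6475,.081,.29])
"
```

```text
manual top [0.646  0.0807 0.263 ]
top [(0.91, array([283., 178.]), array([0.6461, 0.0722, 0.263 ]))]
side [(0.9, array([251., 212.]), array([0.6473, 0.0881, 0.263 ]))]
wrist [(0.65, array([620.,  31.]), array([0.6458, 0.0822, 0.263 ]))]
t 20.35 pos [ 0.4302 -0.0501  0.3607] rot [ 3.141 -0.    -0.092] q [-0.29  0.09  1.48 -0.    1.57 -0.2 ] F [-0.1 -0.6  0.7] open 0.0297
 shift now [ 0.2044 -0.1505  0.0707]
```

Emit:
carry_out(translation=[[0.0254, -0.0188, 0], [0.0254, -0.0188, 0], [0.0254, -0.0188, 0], [0.0254, -0.0188, 0], [0.0254, -0.0188, 0], [0.0254, -0.0188, 0], [0.0254, -0.0188, 0], [0.0254, -0.0188, 0], [0, 0, 0], [0, 0, 0]], turn=[[0, 0, 0], [0, 0, 0], [0, 0, 0], [0, 0, 0], [0, 0, 0], [0, 0, 0], [0, 0, 0], [0, 0, 0], [0, 0, 0], [0, 0, 0]], gripper=[1, 1, 1, 1, 1, 1, 1, 1, 1, 1])

```text
time: 21.35
tool_pos: [0.6464, 0.0812, 0.3595]
tool_rot: [3.141, 0.002, -0.091]
contact_force: [-0.5, 0.4, -0.0]
opening: 0.0002
```

Emit:
carry_out(translation=[[0, 0, 0.03], [0, 0, 0.03], [0, 0, 0.02], [0, 0, 0], [0, 0, 0]], turn=[[0, 0, 0], [0, 0, 0], [0, 0, 0], [0, 0, 0], [0, 0, 0]], gripper=[1, 1, 1, 1, 1])

```text
time: 21.85
tool_pos: [0.646, 0.0805, 0.2822]
tool_rot: [3.142, -0.001, -0.093]
contact_force: [-0.5, -1.0, 0.4]
opening: 0.0009
```

```bash
python3 -c "
from h import *
plan([.646,.081,.263],-.0914)
S=read_camera('side'); w=read_camera('wrist')
a=cv2.resize(S['img'][150:290,190:330],(400,400),interpolation=3); b=cv2.resize(w['img'][200:480,180:460],(400,400))
save({'img':np.hstack([a,b])},'p5.png')
print(proj(w,[[.646,.081,.263]]),proj(S,[[.646,.081,.263],robot.observe()['tool_pos']]))
"
```

```text
t 21.85 pos [0.646  0.0805 0.2822] rot [ 3.142e+00 -1.000e-03 -9.300e-02] q [ 0.01  0.56  1.03 -0.    1.55  0.1 ] F [-0.5 -1.   0.4] open 0.0009
 turn(tool) [ 0.0001 -0.0013 -0.0013] shift after turn [-0.0001 -0.0005  0.0192]
 turn(tool) [-2.1000e-03 -1.0000e-04  3.1403e+00] shift after turn [0.0001 0.0005 0.0192]
 shift now [-0.0001 -0.0005  0.0192]
[[317.4868774 287.2440458]] [[253.43847656 210.45439019]
 [252.85253551 201.87599797]]
```

View pics/p5.png

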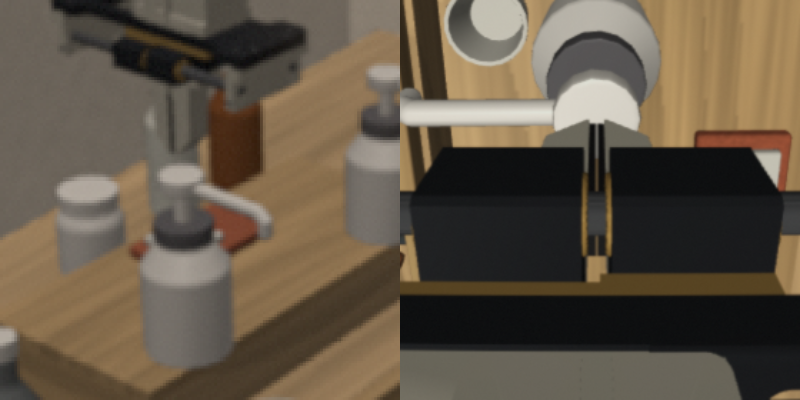

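The closed fingers are centred over the left press head (side crop (180,175)). Pressing now.

Emit:
carry_out(translation=[[0, 0, 0.01], [0, 0, 0.006], [0, 0, 0.004], [0, 0, 0.004], [0, 0, 0.004], [0, 0, 0.003], [0, 0, 0]], turn=[[0, 0, 0], [0, 0, 0], [0, 0, 0], [0, 0, 0], [0, 0, 0], [0, 0, 0], [0, 0, 0]], gripper=[1, 1, 1, 1, 1, 1, 1])

```text
time: 22.65
tool_pos: [0.6463, 0.081, 0.2501]
tool_rot: [3.141, -0.001, -0.092]
contact_force: [-2.8, 0.2, 6.8]
opening: 0.0006
```

Emit:
carry_out(translation=[[0, 0, 0.002], [0, 0, 0.001], [0, 0, 0.001], [0, 0, 0]], turn=[[0, 0, 0], [0, 0, 0], [0, 0, 0], [0, 0, 0]], gripper=[1, 1, 1, 1])

```text
time: 23.05
tool_pos: [0.6463, 0.081, 0.2473]
tool_rot: [3.141, -0.002, -0.092]
contact_force: [-4.0, -1.0, 9.3]
opening: 0.0005
```

Emit:
carry_out(translation=[[0, 0, 0.001], [0, 0, 0.001], [0, 0, 0]], turn=[[0, 0, 0], [0, 0, 0], [0, 0, 0]], gripper=[1, 1, 1])

```text
time: 23.35
tool_pos: [0.6464, 0.081, 0.2471]
tool_rot: [-3.142, -0.004, -0.092]
contact_force: [-7.3, -0.9, 16.6]
opening: 0.0004
```

It's at the stop: 16.6 N with no further travel. I'll let it come back up and retreat.

Emit:
carry_out(translation=[[0, 0, -0.004], [0, 0, -0.006], [0, 0, -0.008], [0, 0, -0.02], [0, 0, -0.04], [0, 0, -0.04], [0, 0, 0], [0, 0, 0]], turn=[[0, 0, 0], [0, 0, 0], [0, 0, 0], [0, 0, 0], [0, 0, 0], [0, 0, 0], [0, 0, 0], [0, 0, 0]], gripper=[1, 1, 1, 1, 1, 1, 1, 1])

```text
time: 24.15
tool_pos: [0.6466, 0.0812, 0.362]
tool_rot: [-3.141, -0.001, -0.092]
contact_force: [-0.2, 0.1, -0.6]
opening: 0.0001
```

Emit:
carry_out(translation=[[-0.03, 0.02, 0], [-0.03, 0.03, 0], [-0.03, 0.03, 0], [-0.03, 0.03, 0], [-0.03, 0.03, 0], [-0.03, 0.03, 0], [-0.03, 0.03, 0], [0, 0.03, 0], [0, 0, 0], [0, 0, 0]], turn=[[0, 0, 0], [0, 0, 0], [0, 0, 0], [0, 0, 0], [0, 0, 0], [0, 0, 0], [0, 0, 0], [0, 0, 0], [0, 0, 0], [0, 0, 0]], gripper=[1, 1, 1, 1, 1, 1, 1, 1, 1, 1])

```text
time: 25.15
tool_pos: [0.4156, -0.1287, 0.3604]
tool_rot: [-3.14, 0.002, -0.094]
contact_force: [-0.4, 0.1, -0.3]
opening: 0.0003
```

```bash
python3 -c "
from h import *
np.set_printoptions(precision=4,suppress=True)
plan([.5,-.05,.36],-.0914)
T,S=read_camera('top'),read_camera('side')
for t,z in (('head_left',.263),('cup',.021),('handle',.075),('pot',0),('paint',0),('clay',0),('bowl',0),('bottle',0),('brushes',0),('spatula',0)):
  for n,p in (('top',T),('side',S)):
    print(t,n,[(round(d['score'],2),np.round(d['pixel']),at_z(p,d['pixel'],z)) for d in nets.tip_of(p,t)[:5 if t=='pot' else 1]])
save(S,'s6.png')
"
```

```text
t 25.15 pos [ 0.4156 -0.1287  0.3604] rot [-3.14   0.002 -0.094] q [-0.48  0.1   1.48  0.    1.57 -0.38] F [-0.4  0.1 -0.3] open 0.0003
 turn(tool) [-0.0014  0.0024 -0.0023] shift after turn [ 0.0768 -0.0861  0.0004]
 turn(tool) [0.0038 0.0022 3.1393] shift after turn [-0.0768  0.0861  0.0004]
 shift now [ 0.0766 -0.0862  0.0003]
head_left top [(0.7, array([278., 178.]), array([0.6466, 0.0819, 0.263 ]))]
head_left side [(0.78, array([253., 211.]), array([0.6432, 0.0848, 0.263 ]))]
cup top [(0.89, array([280., 233.]), array([0.5593, 0.0892, 0.021 ]))]
cup side [(0.89, array([287., 318.]), array([0.5551, 0.0907, 0.021 ]))]
handle top [(0.82, array([326., 285.]), array([ 0.4348, -0.0221,  0.075 ]))]
handle side [(0.75, array([360., 287.]), array([ 0.4409, -0.0393,  0.075 ]))]
pot top [(0.96, array([207., 316.]), array([0.3557, 0.2641, 0.    ])), (0.71, array([240., 332.]), array([0.3187, 0.1827, 0.    ])), (0.33, array([446., 206.]), array([ 0.6337, -0.321 ,  0.    ]))]
pot side [(0.84, array([259., 426.]), array([0.421 , 0.3687, 0.    ])), (0.82, array([322., 404.]), array([0.3564, 0.2
[... 349 characters left out ...]
, 0.    ]))]
clay side [(0.9, array([246., 357.]), array([0.5636, 0.2295, 0.    ]))]
bowl top [(0.93, array([453., 260.]), array([ 0.4995, -0.3363,  0.    ]))]
bowl side [(0.88, array([390., 254.]), array([ 0.5049, -0.3384,  0.    ]))]
bottle top [(0.76, array([227., 173.]), array([0.7091, 0.2239, 0.    ]))]
bottle side [(0.64, array([198., 332.]), array([ 0.7075,  0.2215, -0.    ]))]
brushes top [(0.62, array([448., 207.]), array([ 0.6311, -0.3265,  0.    ]))]
brushes side [(0.65, array([388., 253.]), array([ 0.5114, -0.3395,  0.    ]))]
spatula top [(0.5, array([378., 320.]), array([ 0.35  , -0.1517,  0.    ]))]
spatula side [(0.97, array([412., 302.]), array([ 0.3554, -0.1542,  0.    ]))]
```

View pics/s6.png

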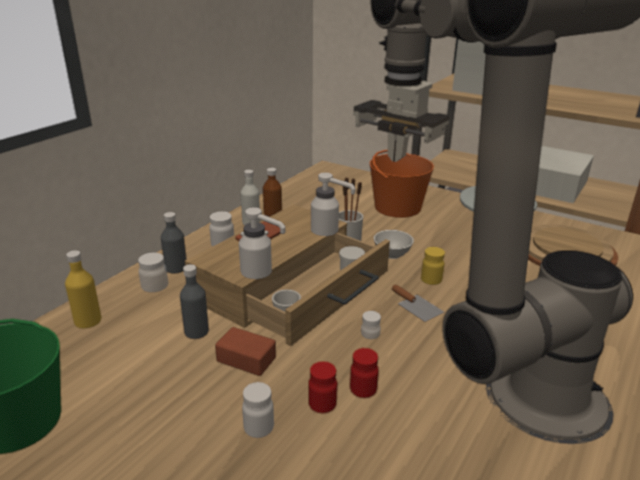

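Everything is in place. One last check: the drawer travel, measured from the handle in the wrist picture.

```bash
python3 -c "
from h import *
p=read_camera('wrist'); 
h=[.5505,-.04];e=proj(p,[[h[0]-.1195+s*.0059,h[1]+.011+s*.0647,.075] for s in (1,-1)]+[[h[0]-.1195,h[1]+.011,.075]]); print('pred ends,mid',e.round(1).tolist())
im=p['img'].copy()
d=nets.tip_of(p,'handle')[0]; print(d['pixel'],at_z(p,d['pixel'],.075))
c=e[2].round().astype(int); x0=max(0,min(440,c[0]-100)); y0=max(0,min(330,c[1]-75)); print('crop',x0,y0)
save({'img':cv2.resize(im[y0:y0+150,x0:x0+200],(800,600),interpolation=3)},'h7.png')
"
```

```text
pred ends,mid [[322.7, 63.3], [322.5, 175.2], [322.6, 121.6]]
[321.4, 123.0] [ 0.42940214 -0.03047569  0.075     ]
crop 223 47
```

View pics/h7.png

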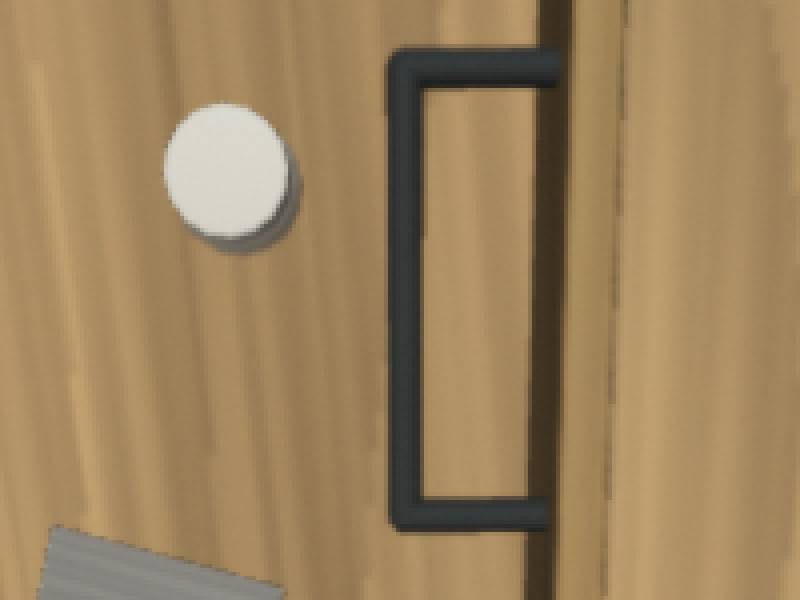

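The bar lies at column 324 in the wrist image, which puts it at x ≈ 0.433. The position expected at full stop from the measured pump head is 0.4325, so the drawer is fully out. Handing in.

```bash
python3 -c "
from h import *
print(robot.hand_in())"
```

```text
the job is handed in; nothing more can be done
None
```

The glaze was drawn as asked, and I handed the job in at about 26 s; no verdict is reported. The checks I made all came out right.

- **Pot:** I moved the white screw-top pot to about (0.42, 0.37), where it stands upright, clear of the drawer's run.
- **Drawer:** I pulled it by the handle until the force rose from 1 to 14 N with no more travel. Travel measured about 118 mm against the nominal 120, both by the arm and in the wrist camera. The handle's final position (x ≈ 0.433) agrees within 1 mm with the full-stop position worked out from the pump head, so I take it as fully out.
- **Pump:** The open cup was under the left spout and the closed tin under the right. I pressed only the left pump, 16 mm down to its stop (16.6 N with no more travel), and it came back up.
- **Last look:** The cup is still under the left spout, and the arm is clear of everything. The bystanders are where they were, within what the networks can measure. One network reading disagreed: in the side view it placed the brushes at the bowl, but the top view and the side picture show them in place.

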